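# Feed a badge blank down the chute to the stop

## Robot

A 7-joint arm with a two-finger parallel gripper is mounted at the origin on the work surface. World frame = base frame: x ahead of the robot, y to its left, z up, the work surface at z = 0. Lengths are in m, angles in rad, forces in N, time in s.
With the tool pointing down it reaches from about 0.4 to 0.9 m from the base axis. Payload 5.5 kg.
Tool frame: the origin (TCP) lies on the front face of the gripper's body, between the roots of the fingers; the fingertips stand 73 mm ahead of it and the grasp point (between the pads) lies 54 mm ahead of it; z points along the fingers, x is the direction in which the jaws open and shut, and the axes are right-handed (so a half turn about z gives the same grasp; the last joint's range is limited). The gripper opens to 85 mm and grips with 20 to 120 N. Pads are 22 mm wide; open, the fingers measure 114 mm over their backs; the gripper's body (76 mm by 85 mm) begins 54 mm behind the grasp point. The pads swing forward as they close: fully open they stand 13 mm farther back than shut.
Start: joints at [-0.922, 0.501, -0.427, 1.55, 0.221, 1.138, -0.21], TCP at [0.245, 0.602, 0.304] pointing down, gripper open.
Joint ranges: [-2.88, 2.88], [-0.31, 2.03], [-1.54, 1.56], [0.2, 2.42], [-1.41, 4.55], [0.19, 2.02], [-2.57, 2.57]. Speed limits (rad/s): [2.57, 2.57, 3.14, 3.14, 3.14, 3.14, 3.14].

## Interface

Orientations are given as a unit quaternion [x, y, z, w].
In Python, from rig import ctrl gives the robot as it stands. The module is installed in compiled form; this text tells all that it offers.
- The arm moves only by the tool drive_tool, never from a script. Its argument "increments" is a list of rows, each a list of 7 numbers: the shift along the world's x, y, z scaled (see below), then the turn, a rotation vector about the world's x, y, z scaled (see below), then the closure, from -1 (fully open) to 1 (shut), so that 0 is half open. A call has 1 to 20 rows; each row shifts and turns the commanded pose from where the row before left it; what a row does not reach is not made up. The controller multiplies each number of a shift by 40 mm and each number of a turn by 4 degrees. A row lasts 1/8 s, in which the tool goes at most 62.5 mm and 10.7 degrees, less where a joint would pass 70% of its speed; a pose out of reach is approached as far as the arm can. A call with a number of a shift or a turn outside -1 to 1 is refused whole. A call with a gripper value outside its range is refused whole. The fingers move at their own pace and stop on an object; the grip force is fixed at half the most. Time passes only in rows, so rows that do not move let the fingers close. It gives the time, the measured TCP pose, the force and the opening at its end, in the units of the state.
- ctrl.observe(): the state, without advancing time (a new reading comes with each control period).
- ctrl.read_camera(name): name is "scene" or "top" or "wrist"; returns a dict with "pixels" (384x512x3 uint8, red, green, blue), "fovy" (degrees; the focal length in pixels is half the picture's height over the tangent of half this angle, whatever the lens; pixels are square), "cx", "cy" (the principal point, pixels), "R" (3x3) and "t" (3): a world point X has camera coordinates R X + t. Camera axes: x right, y down, z forward; pixel columns grow to the right and rows downward; lengths in m; the calibration is good to about 2 mm. A picture is of the moment at which its call begins. There is no depth.
- ctrl.sign_off(): hands the job in, once; it reports no verdict.
Trained networks look in a picture, given as the dict that the camera call returned (one of the last four; its "shot" number tells which), for a name from the list of things; names that differ only in an ending like _2 or _b are one class to them, and where a whole thing is asked for, a point or a joint stands for the part that bears it (a point fixed in the world has none). Each returns a list of dicts, best first, with "score" (0 to 1); they miss things now and then, are a little off and sometimes report something else, mostly with a low value. They report only what shows in the picture. A call takes as long as a camera call. They do not tell look-alikes from the thing itself.
- ctrl.cut_out(picture, name): "pixels" (384x512 bool, what is visible of it) and "position" ([row, column] in pixels, amid what is visible of it).
The state is a dict: "clock": time; "qpos": joint angles; "joint_vel": joint speeds; "tau": joint torques, N m; "tcp_pos": TCP position; "ee_rot": TCP orientation; "force": force on the tool from outside, world axes, zero at the start; "wrist_torque": the same for the moment, N m; "opening": finger opening in m.
Only numpy, scipy, OpenCV 4.12 (cv2) and the standard library are available. Lean on these libraries where they do the work, as an engineer would, in place of code of your own. Each camera call takes 0.05 s, during which the arm holds its last target. There are 200 camera calls.

## Task

Take the solid round wooden blank, lay it flat in the open upper part of the sloping feed chute, then push it down the chute, under the spring skid in the hood, until it rests against the sprung stop hidden inside, and leave it there. Feel for the stop: push gently, never driving the blank hard into it, and leave the square and ring blanks alone.

Things in the scene. Friction and masses are not known exactly. Their poses are not given: they have to be found in the camera images.
- blank_center (a point): Centre (half-way up) of the solid round beech blank: a disc 60 mm in diameter, 22 mm thick, about 45 g, with a fine ring drawn on its top. Starts flat on the table, in any of three places among the square and the ring blank (same wood, same thickness).
- blank: The same round blank, its origin at the centre of its underside; z is the disc's axis.
- chute: Fixed plywood chute sloping down 15 degrees. Origin: on the channel floor, mid-width, at the mouth of the aluminium hood, 40 mm above the table. x runs downhill along the channel, z off its floor, y across. Open on top from x = -150 mm (upper end, no end wall) to x = 0. Channel 66 mm wide; side walls 6 mm thick, only 10 mm high, so a blank stands 12 mm proud of them.
- hood_edge (a point): Upper edge of the hood mouth: top of the hood, mid-width, 48 mm off the channel floor, right above the chute's origin. The hood covers the channel from x = 0 to 100 mm and is 78 mm wide outside; the roof and sides are opaque.
- skid_edge (a point): Upper lip of the sprung steel skid, 24 mm wide, 11 mm uphill of the mouth, 23 mm off the floor. Its ramp ends 4 mm inside the mouth; from there to 21 mm inside, its flat underside is 19 mm off the floor. A blank pushed under lifts it 3 mm and is gripped from above: sliding drag some 2 to 5 N (friction varies; up to 9 N as its edge climbs the ramp), which also keeps the blank where it is left.
- stop_unit: Green housing closing the hood's lower end; origin on the channel floor 85 mm inside the mouth, axes as the chute's. Carries the sprung stop, a flat steel face across the channel, unseen in the hood, set 16 to 42 mm inside the mouth, differently each time: this pose does not tell where. It yields 1.5 N at first, then 5 N per mm; never press it with over 10 N (drag not counted).
- square_center (a point): Centre of the square beech blank, 50 x 50 x 22 mm, a bystander loose on the table; leave it alone.
- ring_center (a point): Centre of the ring-shaped beech blank, 60 mm outside, 32 mm hole, 22 mm thick, a bystander loose on the table; leave it alone.
Things that resemble listed ones, but are neither listed nor needed, are in the scene too. What is shaped like the blank but purple or turquoise is not meant.

How it is judged:
On the way:
1. the round blank lies flat in the chute's channel, uphill of the hood (y of blank_center in the frame of chute between -0.006 and 0.006 m and z of blank_center in the frame of chute between 0.007 and 0.015 m and angle between the z axis of blank and the z axis of chute, either way round below 0.12 rad and x of blank_center in the frame of chute between -0.15 and -0.022 m), for 0.1 s.
At the end, for the whole second after the job is handed in: The round blank lies flat in the channel (within 6 mm of its middle line, 4 mm of the floor height, 0.12 rad), its leading edge under the hood and in contact with the sprung stop (0.05 to 10 N between them), at rest and released (y of blank_center in the frame of chute between -0.006 and 0.006 m and z of blank_center in the frame of chute between 0.007 and 0.015 m and angle between the z axis of blank and the z axis of chute, either way round below 0.12 rad and x of blank_center in the frame of chute between -0.017 and 0.025 m and contact force between blank and stop_unit between 0.05 and 10 N and linear speed of blank below 0.01 m/s and contact force between the fingers and blank below 0.05 N); the robot touches nothing.
It fails at once if the blank is driven into the stop with more than 10 N (contact force between blank and stop_unit above 10 N).
It fails at once if the square blank is moved more than 20 mm (distance of square_center from where it was at the start of the episode above 0.02 m).
It fails at once if the ring blank is moved more than 20 mm (distance of ring_center from where it was at the start of the episode above 0.02 m).
It also fails if it takes over 61 s, if anything falls off the work surface, if the arm or the gripper's body presses on something with over 40 N, if the wrist force passes 120 N, or if a joint passes its speed limit or range.

## Working session

There is one attempt and no reset: what is moved stays moved. The work goes in short steps, Python scripts to look and compute and a tool call to move; the robot and the scene stay as the last step left them, time stands still between calls to the robot, and variables do not carry over. Pictures are saved under pics/ and viewed, about 8 in all and at most 12, crops included, and the job is handed in when it is done.

Besides the shell and the picture viewer there is one more tool, called by a JSON object that holds its "method" and its "body". drive_tool: Moves the arm, as the interface text tells. Its arguments: {"type":"object","properties":{"increments":{"type":"array","items":{"type":"array","items":{"type":"number","minimum":-1,"maximum":1}}}},"required":["increments"]}

```bash
mkdir -p pics; cat > h.py <<'E'
import numpy as np, cv2
from rig import ctrl
def K(p):
    f=p["pixels"].shape[0]/2/np.tan(np.radians(p["fovy"])/2); return f
def ray(p,rc):
    R=np.array(p["R"]);t=np.array(p["t"]);f=K(p)
    d=R.T@np.array([(rc[1]-p["cx"])/f,(rc[0]-p["cy"])/f,1]); return -R.T@t,d
def onz(p,rc,z):
    o,d=ray(p,rc); return o+d*(z-o[2])/d[2]
def proj(p,X):
    c=np.array(p["R"])@np.array(X)+np.array(p["t"]);f=K(p); return [round(f*c[1]/c[2]+p["cy"],1),round(f*c[0]/c[2]+p["cx"],1)]
def tri(a,b):
    A=np.zeros((3,3));v=np.zeros(3)
    for o,d in (a,b):
        d=d/np.linalg.norm(d);M=np.eye(3)-np.outer(d,d);A+=M;v+=M@o
    return np.linalg.solve(A,v)
def save(p,n,s=1,crop=None):
    im=p["pixels"][:,:,::-1]
    if crop: im=im[crop[0]:crop[1],crop[2]:crop[3]]
    cv2.imwrite("pics/"+n,cv2.resize(im,None,fx=s,fy=s,interpolation=cv2.INTER_CUBIC))
E
python3 - <<'E'
from h import *
print(ctrl.observe())
P={}
for n in("scene","top"):
    p=ctrl.read_camera(n);P[n]=p
    print(n,p["fovy"],p["cx"],p["cy"],(-np.array(p["R"]).T@p["t"]).round(3))
    for k in("blank","square_center","ring_center","chute","hood_edge","skid_edge","stop_unit"):
        for r in ctrl.cut_out(p,k)[:3]:
            print(n,k,round(r["score"],2),np.round(r["position"],1),r["pixels"].sum(),onz(p,r["position"],.011 if k[0] in"bsr" else .08).round(3))
im=np.hstack([P["scene"]["pixels"],P["top"]["pixels"]])
for n in P: save(P[n],n+"0.png",1.5)
E
```

```text
{'clock': 0.0, 'qpos': array([-0.92179242,  0.50184317, -0.42681051,  1.55144276,  0.22080645,
        1.13829354, -0.21028728]), 'joint_vel': array([ 0.00054263, -0.00111225, -0.00105582,  0.00116041, -0.00194286,
       -0.00075075,  0.00061999]), 'tau': array([ 8.81756241e-04, -5.69512439e+01, -5.81612527e+00, -2.80944264e+01,
        1.03883108e-02,  1.17749115e-02,  1.94396222e-05]), 'tcp_pos': array([0.24442812, 0.60170107, 0.30286686]), 'ee_rot': array([ 8.29524960e-01,  5.58468811e-01, -8.18325641e-04,  5.08529809e-04]), 'force': array([ 0.26547506, -0.32110441,  0.44050023]), 'wrist_torque': array([ 0.04654483, -0.02498007,  0.00706191]), 'opening': 0.08535178631869977}
scene 46.499477156970926 250.39730681625815 188.0108185440493 [1.312 0.046 0.785]
scene blank 0.82 [166.7 347.1] 377 [0.442 0.392 0.011]
scene blank 0.72 [196.4 344.9] 439 [0.552 0.359 0.011]
scene blank 0.57 [227.6 317.3] 495 [0.648 0.271 0.011]
scene square_center 0.62 [170.4 273.9] 348 [0.443 0.196 0.011]
scene ring_center 0.55 [213.4 278.2] 469 [0.597 0.187 0.011]
scene chute 0.93 [221.3 176.4] 4505 [ 0.6
[... 159 characters left out ...]
7 [260.2 169.1] 1397 [ 0.716 -0.064  0.011]
scene stop_unit 0.34 [173.3 273.4] 392 [0.454 0.193 0.011]
top 52.76888415145929 256.20933903878296 186.09923861053508 [0.499 0.094 1.035]
top blank 0.95 [164.2 186.3] 411 [0.642 0.274 0.011]
top blank 0.79 [236.1 142.5] 411 [0.451 0.385 0.011]
top square_center 0.79 [239.9 213.9] 348 [0.442 0.198 0.011]
top ring_center 0.76 [174.5 219.7] 288 [0.615 0.185 0.011]
top chute 0.56 [172.8 309.8] 3964 [ 0.613 -0.045  0.08 ]
top chute 0.42 [237.4 216.5] 327 [0.452 0.185 0.08 ]
top hood_edge 0.93 [170.4 310.6] 3951 [ 0.619 -0.047  0.08 ]
top skid_edge 0.88 [173.3 312.8] 4048 [ 0.62  -0.063  0.011]
top stop_unit 0.86 [126.  311.6] 659 [ 0.748 -0.061  0.011]
```

View pics/scene0.png

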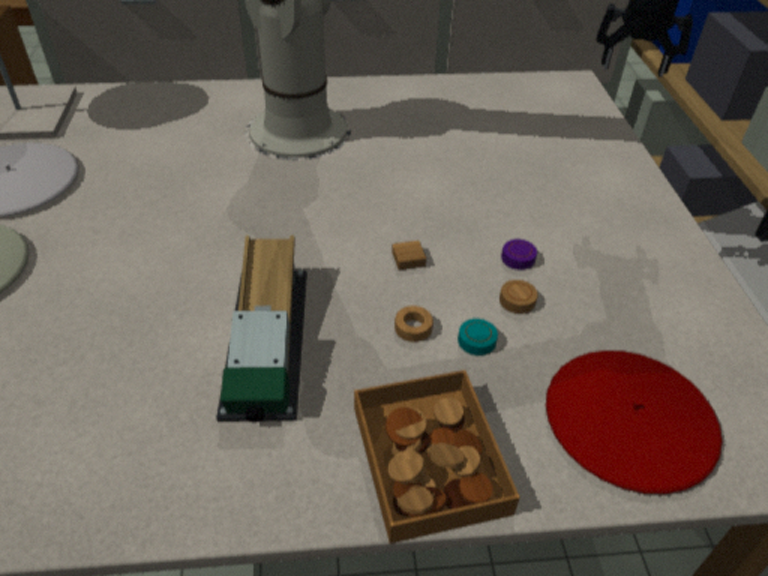

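View pics/top0.png

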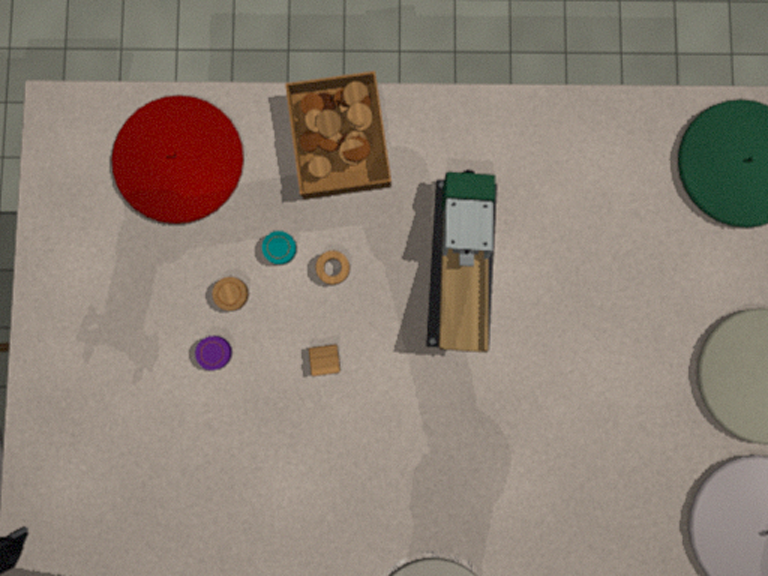

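The scene view shows the round wooden blank at scene pixel (row 197, col 345), and at top pixel (196, 153). Purple and turquoise decoys are beside it. The chute runs along roughly +x, with the hood at the far end. Next I'll zoom in on the chute to fit its pose.

```bash
python3 - <<'E'
from h import *
a=ctrl.read_camera("top");b=ctrl.read_camera("scene")
print(onz(a,[196,153.3],.011).round(4),onz(b,[196.4,344.9],.011).round(4))
A=a["pixels"][108:240,275:345,::-1];B=b["pixels"][150:282,140:210,::-1]
im=np.hstack([A,B]);cv2.imwrite("pics/z1.png",cv2.resize(im,None,fx=4.5,fy=4.5,interpolation=cv2.INTER_CUBIC))
import pickle
pickle.dump({n:{k:p[k] for k in("pixels","fovy","cx","cy","R","t")} for n,p in(("top",a),("scene",b))},open("cam.pkl","wb"))
E
```

```text
[0.5566 0.3597 0.011 ] [0.5516 0.3589 0.011 ]
```

View pics/z1.png

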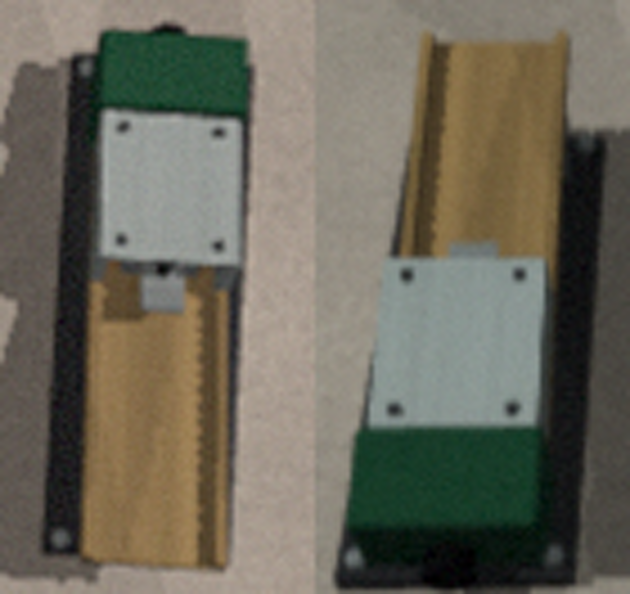

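```bash
cat > fit.py <<'E'
from h import *
import pickle
from scipy.optimize import least_squares
C=pickle.load(open("cam.pkl","rb"))
s=4.5
T=lambda x,y:[108+(y+.5)/s-.5,275+(x+.5)/s-.5]
S=lambda x,y:[150+(y+.5)/s-.5,140+(x-315+.5)/s-.5]
ML,MR=[0,.039,.048],[0,-.039,.048];UL,UR=[-.15,.039,.010],[-.15,-.039,.010]
obs=[("top",T(98,258),ML),("top",T(240,267),MR),("top",T(82,556),UL),("top",T(228,568),UR),
("scene",S(545,258),ML),("scene",S(386,260),MR),("scene",S(568,34),UL),("scene",S(422,36),UR)]
def Rc(yaw):
    c,s_=np.cos(yaw),np.sin(yaw);a=np.radians(15)
    return np.array([[c,-s_,0],[s_,c,0],[0,0,1]])@np.array([[np.cos(a),0,np.sin(a)],[0,1,0],[-np.sin(a),0,np.cos(a)]])
def W(q,P): return np.array([q[0],q[1],.040])+Rc(q[2])@np.array(P)
def res(q): return np.concatenate([np.array(proj(C[n],W(q,P)))-o for n,o,P in obs])
E
python3 - <<'E'
from fit import *
r=least_squares(res,[.62,-.05,0],diff_step=1e-4)
print(r.x.round(4),np.degrees(r.x[2]),r.fun.reshape(-1,2).round(2))
E
```

```text
[ 0.62 -0.05  0.  ] 0.0 [[-0.44  0.01]
 [-2.24 -0.04]
 [-3.77  3.87]
 [-6.23  3.42]
 [-0.54  1.08]
 [ 0.81 -0.09]
 [ 2.43 -3.63]
 [ 3.39 -3.89]]
```

```bash
sed -i 's/return \[round(f\*c\[1\]\/c\[2\]+p\["cy"\],1),round(f\*c\[0\]\/c\[2\]+p\["cx"\],1)\]/return [f*c[1]\/c[2]+p["cy"],f*c[0]\/c[2]+p["cx"]]/' h.py
python3 - <<'E'
from fit import *
r=least_squares(res,[.62,-.05,0])
print(r.x.round(4),np.degrees(r.x[2]),r.fun.reshape(-1,2).round(2))
E
```

```text
[ 0.6133 -0.05   -0.0607] -3.479519533285252 [[ 1.3   0.35]
 [ 1.4   0.28]
 [-2.07  0.36]
 [-2.61 -0.1 ]
 [-2.02  0.73]
 [-2.2  -0.09]
 [ 1.18 -0.  ]
 [ 0.87 -0.  ]]
```

```bash
python3 - <<'E'
from fit import *
import fit
SK=[-.011,0,.023]
RL,RR=[.085,.039,.048],[.085,-.039,.048]
full=obs+[("top",T(162.5,311),SK),("scene",S(472.5,243),SK),("top",T(100,110),RL),("top",T(243,118),RR),("scene",S(545,427),RL),("scene",S(368,427),RR)]
def go(idx,nfree):
    def f(q):
        out=[]
        for i in idx:
            n,o,P=full[i];P=np.array(P,float)
            if abs(P[0]+.15)<1e-6: P[0]+=q[3]*nfree
            if P[0]>.08:P[0]+=q[4]*nfree
            out.append(np.array(proj(C[n],W(q,P)))-o)
        return np.concatenate(out)
    r=least_squares(f,[.62,-.05,0,0,0],x_scale=.01);print(idx,r.x.round(4));print(r.fun.reshape(-1,2).round(1).tolist())
go(range(14),1);go(range(14),0);go([0,1,4,5,8,9],0);go([2,3,6,7],0)
E
```

```text
range(0, 14) [ 0.6145 -0.0497 -0.0564 -0.0058  0.0075]
[[0.9, 0.2], [0.8, 0.1], [-0.2, 0.4], [-0.8, 0.0], [-1.7, 0.9], [-1.7, 0.0], [-0.5, -0.0], [-0.7, 0.0], [-2.1, 0.0], [3.0, 0.6], [0.3, 0.6], [0.5, -0.7], [0.0, -1.1], [0.5, 0.2]]
range(0, 14) [ 0.6154 -0.0497 -0.0572  0.      0.    ]
[[0.5, 0.2], [0.5, 0.2], [-2.9, 0.5], [-3.5, 0.0], [-1.4, 0.9], [-1.5, -0.0], [1.7, -0.1], [1.5, -0.2], [-2.4, 0.0], [3.3, 0.6], [2.6, 0.6], [2.8, -0.6], [-3.0, -1.0], [-2.5, 0.4]]
[0, 1, 4, 5, 8, 9] [ 0.6145 -0.0502 -0.0549  0.      0.    ]
[[0.9, 0.4], [0.8, 0.3], [-1.7, 0.7], [-1.7, -0.2], [-2.1, 0.2], [3.0, 0.4]]
[2, 3, 6, 7] [ 0.6081 -0.0508 -0.0673  0.      0.    ]
[[-0.0, 0.3], [-0.4, -0.1], [-0.1, 0.0], [-0.6, 0.2]]
```

{"method": "drive_tool", "body": {"increments": [[0.36,-0.9,0,0,0,-0.99,-1],[0.36,-0.9,0,0,0,-0.99,-1],[0.36,-0.9,0,0,0,-0.99,-1],[0.36,-0.9,0,0,0,-0.99,-1],[0.36,-0.9,0,0,0,-0.99,-1],[0.36,-0.9,0,0,0,-0.99,-1],[0.36,-0.9,0,0,0,-0.99,-1],[0.36,-0.9,0,0,0,-0.99,-1],[0.36,-0.9,0,0,0,-0.99,-1],[0.36,-0.9,0,0,0,-0.99,-1],[0.36,-0.9,0,0,0,-0.99,-1],[0.36,-0.9,0,0,0,-0.99,-1],[0.36,-0.9,0,0,0,-0.99,-1],[0.36,-0.9,0,0,0,-0.99,-1],[0.36,-0.9,0,0,0,-0.99,-1],[0.36,-0.9,0,0,0,-0.99,-1],[0.36,-0.9,0,0,0,-0.99,-1],[0.36,-0.9,0,0,0,-0.99,-1],[0,0,0,0,0,0,-1]]}}

```text
clock: 3.28
tcp_pos: [0.5044, -0.0492, 0.3041]
ee_rot: [0.999, -0.032, 0.0, 0.001]
force: [0.0, 0.7, 0.1]
opening: 0.0856
```

```bash
python3 - <<'E'
from fit import *
import pickle
p=ctrl.read_camera("wrist");o=ctrl.observe();print(o["tcp_pos"].round(4),o["ee_rot"].round(4),p["fovy"],(-np.array(p["R"]).T@p["t"]).round(3),np.array(p["R"]).round(2).tolist())
q=[.6145,-.0502,-.057]
for n,P in dict(ML=[0,.039,.048],MR=[0,-.039,.048],UL=[-.15,.039,.01],UR=[-.15,-.039,.01]).items(): print(n,np.round(proj(p,W(q,P)),1))
C["w1"]={k:p[k] for k in("pixels","fovy","cx","cy","R","t")};pickle.dump(C,open("cam.pkl","wb"))
save(p,"w1.png",1.5)
E
```

```text
[ 0.5039 -0.047   0.3039] [ 9.995e-01 -3.080e-02  1.000e-04  1.000e-04] 63.11718274018096 [0.508 0.019 0.373] [[1.0, -0.07, 0.0], [-0.06, -0.96, 0.27], [-0.02, -0.27, -0.96]]
ML [125.  392.5]
MR [206.6 383.8]
UL [126.7 221. ]
UR [208.7 224.2]
```

View pics/w1.png

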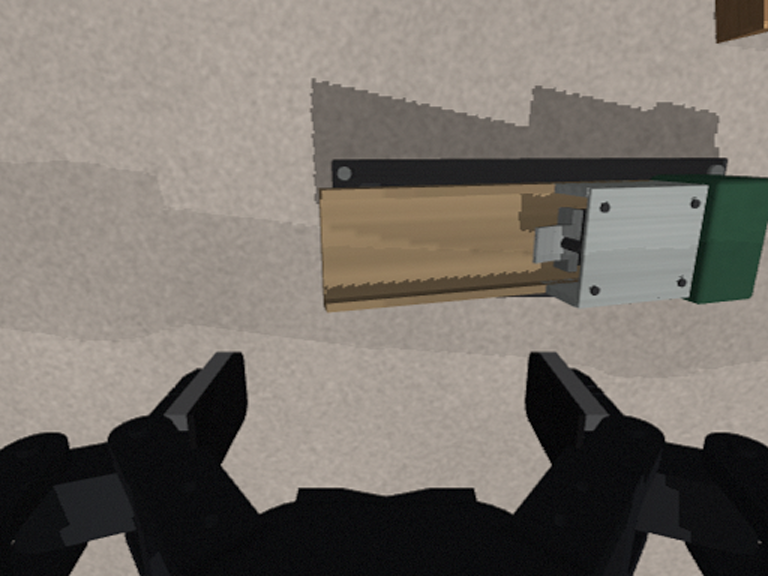

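The wrist view shows the chute with its upper end at cols 213–217 and the hood mouth corners at (125, 395) and (203, 387). That agrees with the fit laterally to about 1 mm. I'll refit with these points and the skid, leaving the upper end free.

```bash
python3 - <<'E'
from fit import *
w=lambda x,y:[(y+.5)/1.5-.5,(x+.5)/1.5-.5]
SK=[-.011,0,.023]
wo=[("w1",w(593,188),ML),("w1",w(580,306),MR),("w1",w(320,189),UL),("w1",w(325,311),UR),("w1",w(536,245),SK)]
def go(L):
    def f(q):
        out=[]
        for n,o,P in L:
            P=np.array(P,float)
            if P[0]<-.1:P[0]+=q[3]
            sc=.9 if n=="w1" else 2.4
            out.append(sc*(np.array(proj(C[n],W(q,P)))-o))
        return np.concatenate(out)
    r=least_squares(f,[.62,-.05,0,0],x_scale=.01);print(r.x.round(4),np.degrees(r.x[2]).round(2));print(r.fun.reshape(-1,2).round(1).tolist());return r.x
go(wo);go(obs+wo)
E
```

```text
[ 0.6147 -0.0494 -0.0611 -0.0073] -3.5
[[-0.9, -2.1], [1.8, -2.4], [-0.5, -0.0], [0.8, 0.1], [-1.0, 4.8]]
[ 0.6163 -0.0499 -0.0607 -0.008 ] -3.48
[[0.3, 0.7], [0.5, 0.5], [-0.3, 0.5], [-1.6, -0.4], [-2.5, 1.8], [-2.9, -0.3], [-1.7, 0.4], [-2.5, 0.6], [-0.6, -0.5], [2.1, -0.9], [-0.0, 0.9], [1.2, 1.0], [-0.7, 6.2]]
```

{"method": "drive_tool", "body": {"increments": [[0.115,0.92,-0.19,0,0,0,-1],[0.115,0.92,-0.19,0,0,0,-1],[0.115,0.92,-0.19,0,0,0,-1],[0.115,0.92,-0.19,0,0,0,-1],[0.115,0.92,-0.19,0,0,0,-1],[0.115,0.92,-0.19,0,0,0,-1],[0.115,0.92,-0.19,0,0,0,-1],[0.115,0.92,-0.19,0,0,0,-1],[0.115,0.92,-0.19,0,0,0,-1],[0.115,0.92,-0.19,0,0,0,-1],[0.115,0.92,-0.19,0,0,0,-1],[0,0,0,0,0,0,-1]]}}

```text
clock: 4.82
tcp_pos: [0.5512, 0.3647, 0.2193]
ee_rot: [1.0, -0.026, -0.001, -0.001]
force: [0.4, -0.4, 0.7]
opening: 0.0853
```

```bash
python3 - <<'E'
from h import *
p=ctrl.read_camera("wrist");o=ctrl.observe();print(o["tcp_pos"].round(4),o["ee_rot"].round(4))
for r in ctrl.cut_out(p,"blank"):
    m=r["pixels"].astype(np.uint8);c=max(cv2.findContours(m,0,1)[0],key=cv2.contourArea)
    e=cv2.fitEllipse(c) if len(c)>5 else None
    print(r["score"],r["position"],m.sum(),e, onz(p,r["position"],.012).round(4))
save(p,"w2.png",1.2)
E
```

```text
[0.5521 0.3621 0.2196] [ 9.996e-01 -2.680e-02 -1.000e-03 -3.000e-04]
0.98 [156.5, 150.5] 3912 ((148.8762969970703, 159.99801635742188), (67.36451721191406, 72.19268798828125), 93.93049621582031) [0.4558 0.3888 0.012 ]
0.97 [258.5, 337.5] 1579 ((341.09210205078125, 259.7410888671875), (37.67778396606445, 66.76316833496094), 1.726493000984192) [0.6245 0.279  0.012 ]
0.68 [182.8, 266.6] 3504 ((266.10162353515625, 183.28883361816406), (64.98544311523438, 66.88137817382812), 177.17864990234375) [0.5585 0.3591 0.012 ]
```

View pics/w2.png

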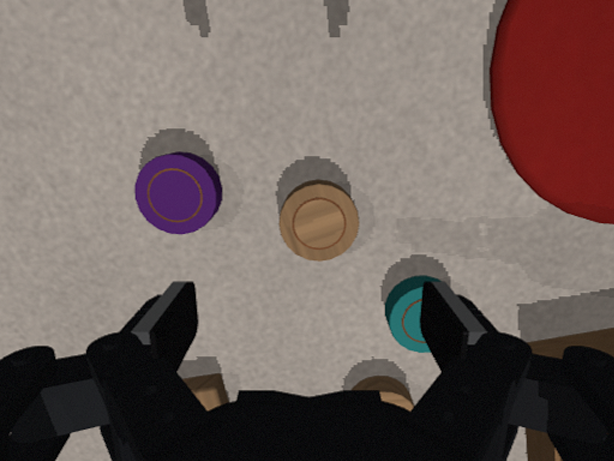

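The solid round blank with a ring drawn on it is at wrist pixel (row 185, col 266). That puts it at about (0.557, 0.359), which agrees with the top and scene cameras. I'll grasp it.

{"method": "drive_tool", "body": {"increments": [[0.06,-0.04,-0.91,0,0,-0.1,-1],[0.06,-0.04,-0.91,0,0,0,-1],[0,0,-0.91,0,0,0,-1],[0,0,-0.91,0,0,0,-1],[0,0,0,0,0,0,-1],[0,0,0,0,0,0,-1],[0,0,0,0,0,0,1],[0,0,0,0,0,0,1],[0,0,0,0,0,0,1],[0,0,0,0,0,0,1],[0,0,0,0,0,0,1],[0,0,0,0,0,0,1]]}}

```text
clock: 6.42
tcp_pos: [0.5604, 0.3566, 0.0772]
ee_rot: [0.999, -0.033, 0.001, -0.001]
force: [0.3, -0.4, 6.4]
opening: 0.0578
```

```bash
python3 - <<'E'
from h import *
o=ctrl.observe();print(o["tcp_pos"].round(4),o["ee_rot"].round(4),o["force"].round(2),o["opening"])
E
```

```text
[0.5604 0.3566 0.0772] [ 0.9995 -0.033   0.0015 -0.001 ] [ 0.27 -0.37  6.45] 0.057778692814478415
```

{"method": "drive_tool", "body": {"increments": [[0,0,0.9,0,0,0,1],[0,0,0.9,0,0,0,1],[0,0,0.9,0,0,0,1],[0,0,0.9,0,0,0,1],[0,0,0,0,0,0,1],[0,0,0,0,0,0,1]]}}

```text
clock: 7.18
tcp_pos: [0.5589, 0.3557, 0.2189]
ee_rot: [0.999, -0.033, 0.0, -0.0]
force: [0.1, 0.1, -0.3]
opening: 0.0577
```

```bash
python3 - <<'E'
from h import *
p=ctrl.read_camera("wrist");o=ctrl.observe();print(o["tcp_pos"].round(4),o["ee_rot"].round(4),o["force"].round(2),o["opening"])
for r in ctrl.cut_out(p,"blank"):
    print(r["score"],r["position"],r["pixels"].sum())
g=o["tcp_pos"]+[0,0,-.054];print(proj(p,g))
save(p,"w3.png",1.2)
E
```

```text
[0.5585 0.3555 0.218 ] [ 9.995e-01 -3.290e-02 -6.000e-04  4.000e-04] [-0.43  0.46 -1.26] 0.05800301881597882
0.86 [236.4, 358.8] 1075
0.75 [247.7, 256.7] 13720
0.56 [151.0, 139.0] 4150
[np.float64(260.2715959177665), np.float64(258.0624406096905)]
```

View pics/w3.png

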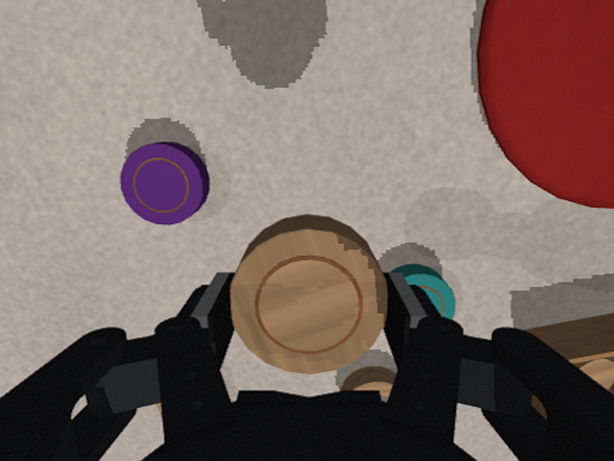

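```bash
python3 - <<'E'
from h import *
from fit import Rc
p=ctrl.read_camera("wrist");o=ctrl.observe()
c,d=ray(p,[253,257.2])
for dep in(.142,.1445,.147): print((c+d*dep-o["tcp_pos"]).round(4))
t=o["tcp_pos"];R0=np.array(p["R"])
q=np.array([.615,-.0497,-.0609]);R=Rc(q[2])
print("axis",R[:,0].round(4),"normal",R[:,2].round(4))
E
```

```text
[-0.0008  0.0007 -0.0595]
[-0.0009 -0.0005 -0.0618]
[-0.001  -0.0016 -0.064 ]
axis [ 0.9641 -0.0588 -0.2588] normal [ 0.2583 -0.0158  0.9659]
```

{"method": "drive_tool", "body": {"increments": [[0.018,-0.92,0,0.021,0.341,0,1],[0.018,-0.92,0,0.021,0.341,0,1],[0.018,-0.92,0,0.021,0.341,0,1],[0.018,-0.92,0,0.021,0.341,0,1],[0.018,-0.92,0,0.021,0.341,0,1],[0.018,-0.92,0,0.021,0.341,0,1],[0.018,-0.92,0,0.021,0.341,0,1],[0.018,-0.92,0,0.021,0.341,0,1],[0.018,-0.92,-0.2,0.021,0.341,0,1],[0.018,-0.92,-0.3,0.021,0.341,0,1],[0.018,-0.92,-0.35,0.021,0.341,0,1],[0,0,0,0,0,0,1],[0,0,0,0,0,0,1]]}}

```text
clock: 8.95
tcp_pos: [0.5667, -0.0484, 0.1838]
ee_rot: [0.991, -0.033, -0.131, -0.004]
force: [0.9, 0.5, -0.9]
opening: 0.0578
```

```bash
cat >> fit.py <<'E'
Q=np.array([.615,-.0497,-.0609])
def rep():
    from scipy.spatial.transform import Rotation as Ro
    o=ctrl.observe();R=Rc(Q[2])
    print("clk",round(o["clock"],2),"tcp",o["tcp_pos"].round(4),"chute",(R.T@(o["tcp_pos"]-[Q[0],Q[1],.04])).round(4),"Fch",(R.T@o["force"]).round(2),"open",round(o["opening"],4))
    Rt=Ro.from_quat(o["ee_rot"]).as_matrix();print("tool in chute\n",(R.T@Rt).round(3))
    return o
E
python3 - <<'E'
from fit import *
rep()
p=ctrl.read_camera("wrist");save(p,"w4.png",1.2)
E
```

```text
clk 8.95 tcp [ 0.5667 -0.0484  0.1838] chute [-0.0839 -0.0017  0.1264] Fch [ 1.08  0.6  -0.67] open 0.0578
tool in chute
 [[ 1.    -0.005 -0.002]
 [-0.005 -1.     0.001]
 [-0.002 -0.001 -1.   ]]
```

View pics/w4.png

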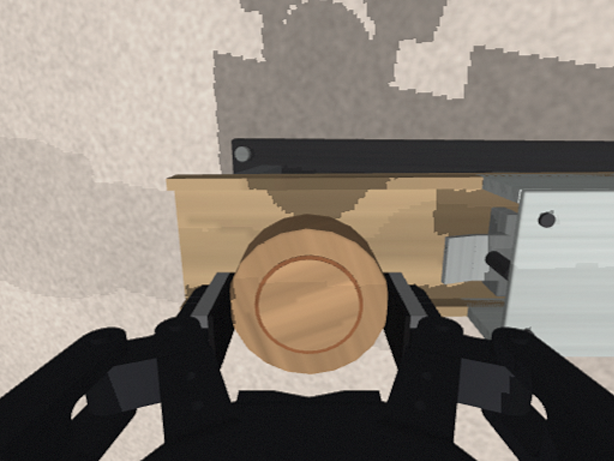

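```bash
python3 - <<'E'
from fit import *
p=ctrl.read_camera("wrist");R=Rc(Q[2]);O=np.array([Q[0],Q[1],.04])
f=lambda x,y:[(y+.5)/1.2-.5,(x+.5)/1.2-.5]
def pl(x,y,z):
    o,d=ray(p,f(x,y));o=R.T@(o-O);d=R.T@d;return (o+d*(z-o[2])/d[2]).round(4)
print("UL",pl(168,177,.01),"left wall inner",pl(300,189,.01),"R wall outer",pl(450,316,.01),"skid",pl(444,260,.023),"mouthL",pl(520,190,.048))
T=R.T@(np.array(rep()["tcp_pos"])-O)
for h in(.055,.058,.061): print("disc",pl(309,304,T[2]-h))
E
```

```text
UL [-0.154   0.0399  0.01  ] left wall inner [-0.0885  0.0336  0.01  ] R wall outer [-0.0065 -0.0376  0.01  ] skid [-0.0178  0.0004  0.023 ] mouthL [0.0001 0.0397 0.048 ]
clk 9.05 tcp [ 0.5671 -0.0473  0.1846] chute [-0.0837 -0.0005  0.1272] Fch [ 0.93  0.44 -0.77] open 0.0579
tool in chute
 [[ 1.    -0.003 -0.001]
 [-0.003 -1.     0.001]
 [-0.001 -0.001 -1.   ]]
disc [-0.0842  0.0026  0.0722]
disc [-0.0842  0.001   0.0692]
disc [-0.0842 -0.0005  0.0662]
```

{"method": "drive_tool", "body": {"increments": [[-0.103,-0.02,-0.386,0,0,0,1],[-0.103,0.006,-0.386,0,0,0,1],[-0.09,0.006,-0.34,0,0,0,1],[0,0,0,0,0,0,1],[0,0,0,0,0,0,1]]}}

```text
clock: 9.68
tcp_pos: [0.5555, -0.0493, 0.1403]
ee_rot: [0.991, -0.033, -0.131, -0.004]
force: [0.4, 0.5, -0.5]
opening: 0.0576
```

```bash
python3 - <<'E'
from fit import *
rep()
p=ctrl.read_camera("scene");save(p,"s5.png",5,(150,250,135,235))
E
```

```text
clk 9.68 tcp [ 0.5555 -0.0493  0.1403] chute [-0.0834 -0.0032  0.0815] Fch [ 0.51  0.54 -0.42] open 0.0576
tool in chute
 [[ 1.    -0.005 -0.   ]
 [-0.005 -1.     0.   ]
 [-0.    -0.    -1.   ]]
```

View pics/s5.png

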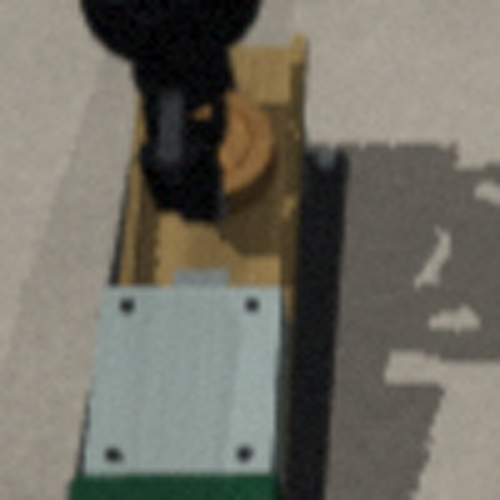

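{"method": "drive_tool", "body": {"increments": [[-0.013,0,-0.048,0,0,0,1],[-0.013,0,-0.048,0,0,0,1],[0,0,0,0,0,0,1],[0,0,0,0,0,0,1]]}}

```text
clock: 10.22
tcp_pos: [0.5542, -0.0493, 0.1364]
ee_rot: [0.991, -0.033, -0.131, -0.004]
force: [0.1, 0.5, -0.4]
opening: 0.0582
```

```bash
python3 -c "
from fit import *
rep()"
```

```text
clk 10.22 tcp [ 0.5542 -0.0493  0.1364] chute [-0.0836 -0.0033  0.0774] Fch [ 0.17  0.48 -0.36] open 0.0582
tool in chute
 [[ 1.    -0.005 -0.001]
 [-0.005 -1.     0.   ]
 [-0.001 -0.    -1.   ]]
```

{"method": "drive_tool", "body": {"increments": [[-0.013,0,-0.048,0,0,0,1],[-0.006,0,-0.024,0,0,0,1],[0,0,0,0,0,0,1],[0,0,0,0,0,0,1]]}}

```text
clock: 10.72
tcp_pos: [0.5539, -0.0493, 0.1345]
ee_rot: [0.991, -0.033, -0.13, -0.004]
force: [-0.6, -0.1, 6.8]
opening: 0.0578
```

```bash
python3 -c "
from fit import *
rep()"
```

```text
clk 10.72 tcp [ 0.5539 -0.0493  0.1345] chute [-0.0834 -0.0034  0.0755] Fch [-2.3  -0.11  6.45] open 0.0578
tool in chute
 [[ 1.    -0.005  0.   ]
 [-0.005 -1.     0.   ]
 [ 0.    -0.    -1.   ]]
```

{"method": "drive_tool", "body": {"increments": [[0,0,0,0,0,0,-1],[0,0,0,0,0,0,-1],[0,0,0,0,0,0,-1],[0,0,0,0,0,0,-1],[0.05,-0.003,0.2,0,0,0,-1],[0.103,-0.006,0.386,0,0,0,-1],[0.103,-0.006,0.386,0,0,0,-1],[-0.1,0,0.386,0,0,0,-1],[-0.6,0.04,0.3,0,0,0,1],[-0.6,0.04,0.17,0,0,0,1],[-0.5,0.03,0.13,0,0,0,1],[0,0,0,0,0,0,1],[0,0,0,0,0,0,1],[0,0,0,0,0,0,1]]}}

```text
clock: 12.48
tcp_pos: [0.4924, -0.0455, 0.2119]
ee_rot: [0.991, -0.033, -0.13, -0.004]
force: [-0.1, -0.6, 0.3]
opening: 0.0001
```

```bash
python3 - <<'E'
from fit import *
rep()
p=ctrl.read_camera("wrist");q=ctrl.read_camera("top")
A=cv2.resize(p["pixels"],None,fx=.95,fy=.95)[:,:,::-1];B=cv2.resize(q["pixels"][125:235,280:350,::-1],None,fx=365/110,fy=365/110,interpolation=cv2.INTER_CUBIC)
B=cv2.resize(B,(B.shape[1],A.shape[0]));cv2.imwrite("pics/w6.png",np.hstack([A,B]))
E
```

```text
clk 12.47 tcp [ 0.4924 -0.0455  0.2119] chute [-0.163  -0.0033  0.1343] Fch [-0.19 -0.57  0.28] open 0.0001
tool in chute
 [[ 1.    -0.005  0.   ]
 [-0.005 -1.     0.   ]
 [ 0.    -0.    -1.   ]]
```

View pics/w6.png

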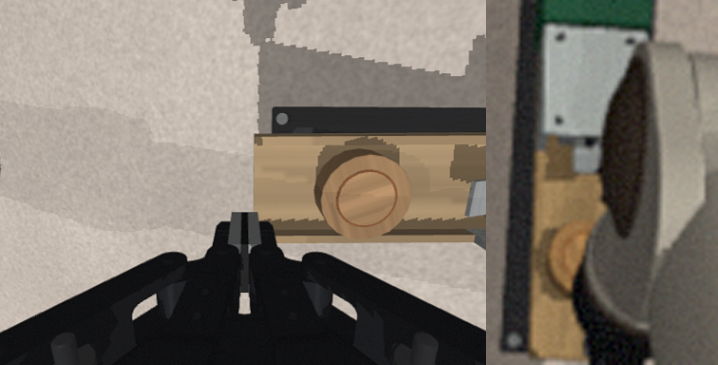

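The blank lies flat in the channel, at wrist pixel (row 208, col 386), and it did not slide. Next I'll compute where it is.

```bash
python3 - <<'E'
from fit import *
p=ctrl.read_camera("wrist");R=Rc(Q[2]);O=np.array([Q[0],Q[1],.04])
f=lambda x,y:[(y+.5)/.95-.5,(x+.5)/.95-.5]
def pl(x,y,z):
    o,d=ray(p,f(x,y));o=R.T@(o-O);d=R.T@d;return (o+d*(z-o[2])/d[2]).round(4)
print("ring",pl(367,198,.022),"UL",pl(254,135,.01),"UR",pl(254,242,.01))
T=R.T@(rep()["tcp_pos"]-O)
for x in(217,231,259,275): print(x,pl(x,225,T[2]-.06))
E
```

```text
ring [-0.0845 -0.0001  0.022 ] UL [-0.1571  0.0393  0.01  ] UR [-0.1568 -0.0374  0.01  ]
clk 12.62 tcp [ 0.492  -0.0455  0.2116] chute [-0.1633 -0.0033  0.1339] Fch [-0.09 -0.28 -0.67] open 0.0004
tool in chute
 [[ 1.    -0.005 -0.001]
 [-0.005 -1.     0.   ]
 [-0.001 -0.    -1.   ]]
217 [-0.1765  0.0055  0.0739]
231 [-0.1699  0.0054  0.0739]
259 [-0.1567  0.0054  0.0739]
275 [-0.1491  0.0053  0.0739]
```

{"method": "drive_tool", "body": {"increments": [[-0.115,0.03,-0.435,0,0,0,1],[-0.115,0.03,-0.435,0,0,0,1],[-0.115,0.023,-0.434,0,0,0,1],[0,0,0,0,0,0,1],[0,0,0,0,0,0,1],[0.3,-0.018,-0.08,0,0,0,1],[0.2,-0.012,-0.054,0,0,0,1],[0.1,-0.006,-0.027,0,0,0,1],[0,0,0,0,0,0,1],[0,0,0,0,0,0,1]]}}

```text
clock: 13.88
tcp_pos: [0.5016, -0.0436, 0.1532]
ee_rot: [0.991, -0.033, -0.131, -0.004]
force: [-0.4, -0.6, -0.3]
opening: 0.0002
```

```bash
python3 -c "
from fit import *
rep()"
```

```text
clk 13.88 tcp [ 0.5016 -0.0436  0.1532] chute [-0.139  -0.0008  0.0799] Fch [-0.25 -0.59 -0.33] open 0.0002
tool in chute
 [[ 1.    -0.005 -0.001]
 [-0.005 -1.     0.   ]
 [-0.001 -0.    -1.   ]]
```

{"method": "drive_tool", "body": {"increments": [[0.096,-0.006,-0.026,0,0,0,1],[0.096,-0.006,-0.026,0,0,0,1],[0.096,-0.006,-0.026,0,0,0,1],[0.096,-0.006,-0.026,0,0,0,1],[0.096,-0.006,-0.026,0,0,0,1],[0.096,-0.006,-0.026,0,0,0,1],[0.096,-0.006,-0.026,0,0,0,1],[0.096,-0.006,-0.026,0,0,0,1],[0.096,-0.006,-0.026,0,0,0,1],[0.096,-0.006,-0.026,0,0,0,1],[0.072,-0.004,-0.019,0,0,0,1],[0.048,-0.003,-0.013,0,0,0,1],[0,0,0,0,0,0,1]]}}

```text
clock: 15.5
tcp_pos: [0.5452, -0.0463, 0.1415]
ee_rot: [0.991, -0.033, -0.131, -0.004]
force: [-0.3, -0.1, -0.0]
opening: 0.0
```

```bash
python3 - <<'E'
from fit import *
rep()
p=ctrl.read_camera("wrist");save(p,"w7.png",1.2)
E
```

```text
clk 15.5 tcp [ 0.5452 -0.0463  0.1415] chute [-0.0938 -0.0008  0.08  ] Fch [-0.24 -0.11 -0.09] open 0.0
tool in chute
 [[ 1.    -0.005 -0.001]
 [-0.005 -1.     0.   ]
 [-0.001 -0.    -1.   ]]
```

View pics/w7.png

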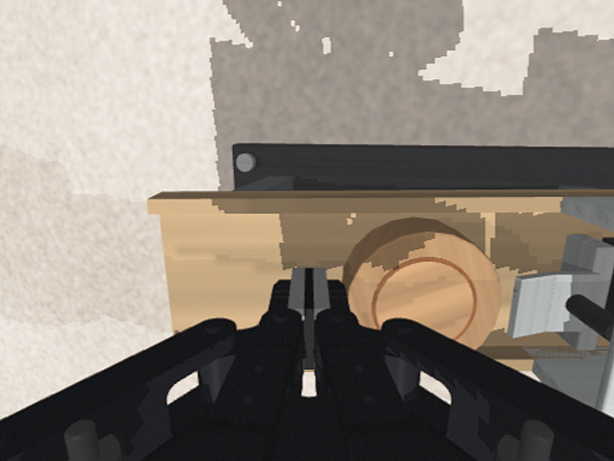

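```bash
python3 - <<'E'
from fit import *
p=ctrl.read_camera("wrist");R=Rc(Q[2]);O=np.array([Q[0],Q[1],.04])
f=lambda x,y:[(y+.5)/1.2-.5,(x+.5)/1.2-.5]
def pl(x,y,z):
    o,d=ray(p,f(x,y));o=R.T@(o-O);d=R.T@d;return (o+d*(z-o[2])/d[2]).round(4)
print("ring",pl(424,301,.022),"disc edges",pl(347,295,.022),pl(499,300,.022),"skid lip",pl(514,308,.023),"UL",pl(148,196,.01))
E
```

```text
ring [-0.0515  0.0018  0.022 ] disc edges [-0.0802  0.0045  0.022 ] [-0.0237  0.0021  0.022 ] skid lip [-0.0182 -0.0007  0.023 ] UL [-0.1546  0.0397  0.01  ]
```

{"method": "drive_tool", "body": {"increments": [[0.024,-0.0015,-0.0065,0,0,0,1],[0.024,-0.0015,-0.0065,0,0,0,1],[0.024,-0.0015,-0.0065,0,0,0,1],[0.024,-0.0015,-0.0065,0,0,0,1],[0.024,-0.0015,-0.0065,0,0,0,1],[0.024,-0.0015,-0.0065,0,0,0,1],[0.024,-0.0015,-0.0065,0,0,0,1],[0.024,-0.0015,-0.0065,0,0,0,1]]}}

```text
clock: 16.6
tcp_pos: [0.5528, -0.0468, 0.1395]
ee_rot: [0.991, -0.033, -0.131, -0.004]
force: [-0.7, -0.1, -0.3]
opening: -0.0
```

{"method": "drive_tool", "body": {"increments": [[0.024,-0.0015,-0.0065,0,0,0,1],[0.024,-0.0015,-0.0065,0,0,0,1]]}}

```text
clock: 16.85
tcp_pos: [0.5541, -0.0469, 0.139]
ee_rot: [0.991, -0.033, -0.132, -0.004]
force: [-3.0, -0.5, 3.5]
opening: 0.0001
```

{"method": "drive_tool", "body": {"increments": [[0.024,-0.0015,-0.0065,0,0,0,1],[0.024,-0.0015,-0.0065,0,0,0,1]]}}

```text
clock: 17.1
tcp_pos: [0.5559, -0.047, 0.1385]
ee_rot: [0.991, -0.033, -0.132, -0.004]
force: [-4.5, 0.3, 4.2]
opening: 0.0
```

{"method": "drive_tool", "body": {"increments": [[0.024,-0.0015,-0.0065,0,0,0,1],[0.024,-0.0015,-0.0065,0,0,0,1]]}}

```text
clock: 17.35
tcp_pos: [0.5583, -0.0471, 0.1379]
ee_rot: [0.991, -0.033, -0.131, -0.004]
force: [-4.6, -0.5, 4.0]
opening: -0.0002
```

{"method": "drive_tool", "body": {"increments": [[0.024,-0.0015,-0.0065,0,0,0,1],[0.024,-0.0015,-0.0065,0,0,0,1]]}}

```text
clock: 17.6
tcp_pos: [0.5603, -0.0473, 0.1373]
ee_rot: [0.991, -0.033, -0.131, -0.004]
force: [-5.0, -0.5, 4.2]
opening: -0.0001
```

{"method": "drive_tool", "body": {"increments": [[0.024,-0.0015,-0.0065,0,0,0,1],[0.024,-0.0015,-0.0065,0,0,0,1]]}}

```text
clock: 17.85
tcp_pos: [0.5622, -0.0474, 0.1368]
ee_rot: [0.991, -0.033, -0.131, -0.004]
force: [-6.2, 1.1, 4.7]
opening: 0.0004
```

{"method": "drive_tool", "body": {"increments": [[0.024,-0.0015,-0.0065,0,0,0,1],[0.024,-0.0015,-0.0065,0,0,0,1]]}}

```text
clock: 18.1
tcp_pos: [0.5647, -0.0475, 0.1362]
ee_rot: [0.991, -0.033, -0.13, -0.004]
force: [-3.5, 0.4, 1.3]
opening: -0.0002
```

{"method": "drive_tool", "body": {"increments": [[0.024,-0.0015,-0.0065,0,0,0,1],[0.024,-0.0015,-0.0065,0,0,0,1]]}}

```text
clock: 18.35
tcp_pos: [0.5663, -0.0476, 0.1357]
ee_rot: [0.991, -0.033, -0.131, -0.004]
force: [-3.1, 0.3, 2.5]
opening: -0.0003
```

{"method": "drive_tool", "body": {"increments": [[0.024,-0.0015,-0.0065,0,0,0,1],[0.024,-0.0015,-0.0065,0,0,0,1]]}}

```text
clock: 18.6
tcp_pos: [0.5682, -0.0477, 0.1353]
ee_rot: [0.991, -0.033, -0.131, -0.004]
force: [-4.0, 0.5, 2.4]
opening: 0.0001
```

{"method": "drive_tool", "body": {"increments": [[0.024,-0.0015,-0.0065,0,0,0,1],[0.024,-0.0015,-0.0065,0,0,0,1]]}}

```text
clock: 18.85
tcp_pos: [0.5701, -0.0479, 0.1347]
ee_rot: [0.991, -0.033, -0.131, -0.004]
force: [-3.3, -0.2, 2.5]
opening: 0.0
```

{"method": "drive_tool", "body": {"increments": [[0.012,-0.0007,-0.0032,0,0,0,1],[0.012,-0.0007,-0.0032,0,0,0,1]]}}

```text
clock: 19.1
tcp_pos: [0.571, -0.0479, 0.1345]
ee_rot: [0.991, -0.033, -0.131, -0.004]
force: [-3.9, -0.4, 1.0]
opening: -0.0002
```

{"method": "drive_tool", "body": {"increments": [[0.012,-0.0007,-0.0032,0,0,0,1],[0.012,-0.0007,-0.0032,0,0,0,1]]}}

```text
clock: 19.35
tcp_pos: [0.572, -0.048, 0.1342]
ee_rot: [0.991, -0.033, -0.131, -0.004]
force: [-3.1, 0.1, 1.3]
opening: -0.0003
```

```bash
python3 -c "
from fit import *
rep()
for i in range(4): ctrl.read_camera('wrist');print((Rc(Q[2]).T@ctrl.observe()['force']).round(2))"
```

```text
clk 19.35 tcp [ 0.572  -0.048   0.1342] chute [-0.066  -0.0009  0.0799] Fch [-3.31 -0.05  0.46] open -0.0003
tool in chute
 [[ 1.    -0.005 -0.001]
 [-0.005 -1.     0.   ]
 [-0.001 -0.    -1.   ]]
[-3.38  0.3   0.22]
[-3.62 -0.15  0.81]
[-3.76 -0.03  0.05]
[-4.39 -0.26  0.37]
```

{"method": "drive_tool", "body": {"increments": [[0.012,-0.0007,-0.0032,0,0,0,1],[0.012,-0.0007,-0.0032,0,0,0,1]]}}

```text
clock: 19.8
tcp_pos: [0.5729, -0.048, 0.134]
ee_rot: [0.991, -0.033, -0.131, -0.004]
force: [-3.5, -1.3, 2.4]
opening: -0.0004
```

{"method": "drive_tool", "body": {"increments": [[0.012,-0.0007,-0.0032,0,0,0,1],[0.012,-0.0007,-0.0032,0,0,0,1]]}}

```text
clock: 20.05
tcp_pos: [0.5739, -0.0481, 0.1337]
ee_rot: [0.991, -0.033, -0.131, -0.004]
force: [-3.1, 0.2, 2.5]
opening: -0.0003
```

{"method": "drive_tool", "body": {"increments": [[0.014,-0.0008,-0.0038,0,0,0,1],[0.014,-0.0008,-0.0038,0,0,0,1]]}}

```text
clock: 20.3
tcp_pos: [0.575, -0.0481, 0.1334]
ee_rot: [0.991, -0.033, -0.131, -0.004]
force: [-4.2, 0.3, 1.5]
opening: 0.0002
```

{"method": "drive_tool", "body": {"increments": [[0.012,-0.0007,-0.0032,0,0,0,1],[0.012,-0.0007,-0.0032,0,0,0,1]]}}

```text
clock: 20.55
tcp_pos: [0.576, -0.0482, 0.1332]
ee_rot: [0.991, -0.033, -0.131, -0.004]
force: [-3.4, 0.4, 1.5]
opening: -0.0
```

{"method": "drive_tool", "body": {"increments": [[0.013,-0.0008,-0.0035,0,0,0,1],[0.013,-0.0008,-0.0035,0,0,0,1]]}}

```text
clock: 20.8
tcp_pos: [0.577, -0.0482, 0.1329]
ee_rot: [0.991, -0.033, -0.131, -0.004]
force: [-3.2, 0.2, 1.6]
opening: -0.0
```

{"method": "drive_tool", "body": {"increments": [[0.013,-0.0008,-0.0035,0,0,0,1],[0.013,-0.0008,-0.0035,0,0,0,1]]}}

```text
clock: 21.05
tcp_pos: [0.5778, -0.0483, 0.1327]
ee_rot: [0.991, -0.033, -0.131, -0.004]
force: [-5.6, -0.1, 2.8]
opening: 0.0001
```

```bash
python3 -c "
from fit import *
for i in range(4): ctrl.read_camera('wrist');o=ctrl.observe();print((Rc(Q[2]).T@o['force']).round(2),o['tcp_pos'].round(4))"
```

```text
[-5.76  0.58  1.  ] [ 0.5778 -0.0483  0.1326]
[-5.91  0.22  1.01] [ 0.5778 -0.0483  0.1327]
[-5.14  0.08  1.24] [ 0.5778 -0.0483  0.1326]
[-5.32  0.05  1.51] [ 0.5778 -0.0483  0.1326]
```

{"method": "drive_tool", "body": {"increments": [[0.006,-0.0004,-0.0016,0,0,0,1],[0.004,-0.0002,-0.001,0,0,0,1]]}}

```text
clock: 21.5
tcp_pos: [0.578, -0.0483, 0.1326]
ee_rot: [0.991, -0.033, -0.131, -0.004]
force: [-5.7, 0.5, 2.3]
opening: 0.0001
```

```bash
python3 -c "
from fit import *
for i in range(4): ctrl.read_camera('wrist');o=ctrl.observe();print((Rc(Q[2]).T@o['force']).round(2),o['tcp_pos'].round(4))"
```

```text
[-6.54 -0.72  1.82] [ 0.578  -0.0483  0.1326]
[-7.47  0.13  1.05] [ 0.578  -0.0483  0.1326]
[-6.03  0.5   1.72] [ 0.578  -0.0483  0.1326]
[-6.    0.36  1.77] [ 0.578  -0.0483  0.1326]
```

{"method": "drive_tool", "body": {"increments": [[0.006,-0.0004,-0.0016,0,0,0,1],[0.004,-0.0002,-0.001,0,0,0,1]]}}

```text
clock: 21.95
tcp_pos: [0.5782, -0.0483, 0.1325]
ee_rot: [0.991, -0.033, -0.132, -0.004]
force: [-6.0, 0.9, 3.9]
opening: -0.0001
```

```bash
python3 -c "
from fit import *
for i in range(4): ctrl.read_camera('wrist');o=ctrl.observe();print((Rc(Q[2]).T@o['force']).round(2),o['tcp_pos'].round(4))"
```

```text
[-7.39 -0.57  2.4 ] [ 0.5781 -0.0483  0.1325]
[-7.27 -0.94  2.22] [ 0.5781 -0.0483  0.1325]
[-6.55 -0.5   2.46] [ 0.5781 -0.0483  0.1325]
[-7.87 -0.09  1.98] [ 0.5781 -0.0483  0.1325]
```

Contact with the stop is clear: the force rises steadily while the tool hardly advances, with about 3–4 N above drag. I'll back off slowly.

{"method": "drive_tool", "body": {"increments": [[-0.012,0.0007,0.0032,0,0,0,1],[-0.024,0.0015,0.0065,0,0,0,1],[-0.072,0.0045,0.0195,0,0,0,1],[-0.2,0.012,0.054,0,0,0,1],[-0.3,0.018,0.08,0,0,0,1],[-0.2,0.012,0.054,0,0,0,1],[0.103,-0.006,0.386,0,0,0,1],[0.1,-0.006,0.386,0,0,0,1],[-0.2,0.02,0.6,0,0,0,1],[-0.8,0.05,0.6,0,0,0,1],[-0.8,0.05,0.3,0,0,0,1],[-0.8,0.05,0.3,0,0,0,1],[0,0,0,0,0,0,1],[0,0,0,0,0,0,1]]}}

```text
clock: 23.9
tcp_pos: [0.4521, -0.0401, 0.2449]
ee_rot: [0.991, -0.033, -0.129, -0.004]
force: [0.4, -0.2, -0.8]
opening: -0.0001
```

```bash
python3 - <<'E'
from fit import *
rep()
p=ctrl.read_camera("wrist");q=ctrl.read_camera("scene")
A=p["pixels"][60:330,230:512,::-1]
B=cv2.resize(q["pixels"][155:235,150:200,::-1],None,fx=4,fy=4,interpolation=cv2.INTER_CUBIC)
A=cv2.resize(A,None,fx=320/270,fy=320/270);cv2.imwrite("pics/w8.png",np.hstack([A,B]))
E
```

```text
clk 23.9 tcp [ 0.4521 -0.0401  0.2449] chute [-0.2107 -0.0004  0.1557] Fch [ 0.63 -0.22 -0.68] open -0.0001
tool in chute
 [[ 1.    -0.005  0.002]
 [-0.005 -1.     0.   ]
 [ 0.002 -0.    -1.   ]]
```

View pics/w8.png

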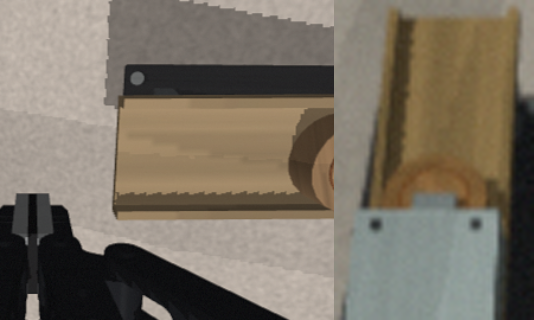

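The blank lies flat under the skid with its trailing half out of the hood, and the arm is clear of everything. I'll hand in.

```bash
python3 -c "
from rig import ctrl
print(ctrl.sign_off())"
```

```text
the job is handed in; nothing more can be done
None
```

I placed the round blank flat in the open part of the chute, pushed it under the skid until it met the hidden stop, backed off and handed in at about 24 s. No verdict was reported.

- **Placing:** the wrist camera put the blank's centre in the channel about 85 mm uphill of the mouth and within 1 mm of the middle line.
- **Skid:** the push force reached about 7 N on the ramp, then settled at a steady drag of about 3.6 N.
- **Stop:** over three small steps the force rose to 5.5, 6.4 and then 7.3 N while the tool barely advanced. I took this as the stop, pressed with about 3 to 4 N, well under the 10 N limit.
- **After backing off:** the last pictures show the blank lying flat under the skid, in the channel, with the arm clear. I commanded no contact with the square or ring blank, but did not measure their positions again.
- **Not confirmed:** I could not see the contact with the stop after release. I inferred it from the force rise and from the skid drag being about as large as the stop's push.
- **Disagreement:** my camera fit put the upper end of the chute and the skid lip about 5 to 7 mm uphill of their stated positions relative to the hood. So I located the skid and the stop by feel.

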